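Hang up the washed cups on their drying posts

ROBOT

A 6-joint arm with a two-finger parallel gripper is mounted at the origin on the work surface. World frame = base frame: x ahead of the robot, y to its left, z up, the work surface at z = 0. Lengths are in mm, angles in rad, forces in N, time in s.
With the tool pointing down it reaches from about 425 to 950 mm from the base axis. Payload 14.7 kg.
Tool frame: the origin (TCP) lies at the very end of the fingers, on their centre line; the grasp point (between the pads) lies 19 mm behind it; z points along the fingers, y is the line along which they close (so a half turn about z gives the same grasp; the last joint's range is limited). The gripper opens to 85 mm and grips with 20 to 120 N. Pads are 22 mm wide; open, the fingers measure 114 mm over their backs; the gripper's body (76 mm by 85 mm) begins 54 mm behind the grasp point. The pads swing forward as they close: fully open they stand 13 mm farther back than shut.
Start: joints at [-1.204, 0.48, 1.596, -0, 1.065, -0.047], TCP at [261.374, -595.127, 231.297] pointing down, gripper open.
Joint ranges: [-2.75, 2.75], [-0.82, 2.05], [0.23, 2.67], [-1.56, 4.7], [0.09, 2.69], [-2.92, 2.92]. Speed limits (rad/s): [1.89, 1.89, 2.39, 3.01, 3.01, 3.01].

INTERFACE

Orientations are given as a unit quaternion [w, x, y, z].
In Python, from cell import env gives the robot as it stands.
- The arm moves only by the shell command python3 -m creep 'ROWS' [FORCE]. ROWS is text: rows parted by semicolons, each of 5 numbers parted by spaces: the opening, from -1 (shut) to 1 (fully open), then the shift along the tool's x, y, z in cm, then the turn about the tool's z in degrees. In form: fingers dx dy dz yaw; .... A call has 1 to 12 rows; each row shifts and turns the commanded pose from where the row before left it, along the tool's axes as they then stand; what a row does not reach is not made up. A row lasts 1/8 s, in which the tool goes at most 62.5 mm and 10.7 degrees, less where a joint would pass 70% of its speed; a pose out of reach is approached as far as the arm can. A call with a gripper value outside its range is refused whole. The fingers move at their own pace and stop on an object; FORCE is the grip in N (left out, the last holds). Time passes only in rows, so rows that do not move let the fingers close. It gives the time, the measured TCP pose, the force, the opening and the grip force at its end, in the units of the state.
- env.get_state(): the state, without advancing time (a new reading comes with each control period).
- env.grab_frame(name): name is "scene" or "top" or "wrist"; returns a dict with "color" (420x560x3 uint8, blue, green, red), "mtx" (3x3 intrinsics, pixels), "R" (3x3) and "t" (3): a world point X has camera coordinates R X + t. Camera axes: x right, y down, z forward; pixel columns grow to the right and rows downward; lengths in mm; the calibration is good to about 2 mm. The wrist camera is an equidistant fisheye: a pixel r from the principal point sees the ray r / f radians off the axis. A picture is of the moment at which its call begins. There is no depth.
- env.close_job(): hands the job in; it is judged then, once.
The state is a dict: "time": time; "joint_pos": joint angles; "joint_velocities": joint speeds; "tau": joint torques, N m; "eef_pos": TCP position; "eef_rot": TCP orientation; "contact_force": force on the tool from outside, world axes, zero at the start; "wrist_torque": the same for the moment, N m; "gripper_width": opening from 0.0 (shut) to 1.0 (fully open); "finger_force": force on a finger pad.
Only numpy, scipy, OpenCV 4.12 (cv2) and the standard library are available. Lean on these libraries where they do the work, as an engineer would, in place of code of your own. Each camera call takes 0.05 s, during which the arm holds its last target. There are 200 camera calls.

TASK

The blue glue cup has been perched on the tall post by mistake: move it, still upside down, to the short post on the blue foot, and put the steel tumbler from the draining cradle upside down over the tall post on the white foot. Lower each one over its post, do not drop it, until its whole rim rests on the foot; let go, and do not disturb the other things on the bench.

Things in the scene. Friction and masses are not known exactly. Their poses are not given: they have to be found in the camera images.
- tumbler: stainless steel drinking tumbler with a black foot, a straight round cup 62 mm across outside, 150 mm long, wall 3 mm, floor 5 mm thick. Origin: centre of the underside of its closed base; its z axis runs along the cup's axis from base to open mouth. At the start it lies in the cradle, mouth at the low end.
- tumbler_rim (a point): centre of the tumbler's open mouth, 150 mm from the base origin along the tumbler's z axis
- blue_cup: blue plastic glue cup, straight round, 62 mm across outside, 85 mm long, wall 3 mm, floor 5 mm thick. Origin: centre of the outside of its closed base; z axis runs from base to open mouth (points down while it is inverted). At the start it is perched upside down on the tip of the tall post, its rim in the air.
- blue_cup_rim (a point): centre of the blue cup's open mouth, 85 mm from the base origin
- tall_stand: fixed drying stand: white square foot 100 x 100 x 15 mm with an upright round wooden post 42 mm in diameter and 110 mm tall on its centre (tip 125 mm above the bench, tapered to 28 mm over the last 12 mm). Origin: centre of the foot's underside; z up.
- tall_stand_foot (a point): centre of the upper face of the white foot, 15 mm above the bench, on the post's axis
- short_stand: fixed drying stand: blue square foot 100 x 100 x 15 mm with an upright round wooden post 42 mm in diameter and 60 mm tall on its centre (tip 75 mm above the bench, same taper). Origin: centre of the foot's underside; z up.
- short_stand_foot (a point): centre of the upper face of the blue foot, 15 mm above the bench, on the post's axis
- cradle: fixed sloping draining cradle: wooden base 190 x 80 x 12 mm, two steel rails (10 mm thick, centres 36 mm apart, narrower than the tumbler) falling 25 degrees towards its +x end, with a black lip at the low end that rises 19 mm over the lowest edge of the tumbler's mouth. Origin: centre of the base's underside; the tumbler's middle lies 85 mm above it.
- glue_bottle: bystander: white glue bottle with a pointed nozzle, standing, 42 mm across, 118 mm tall; origin at centre of its underside
- oil_jar: bystander: amber glass jar with black cap, standing, 58 mm across, 85 mm tall; origin at centre of its underside
- grooved_board: bystander: pale grooved wooden board lying flat, 150 (x) x 70 (y) x 18 mm; origin at centre of its underside
- sanding_block: bystander: cork sanding block with orange sole, 110 (x) x 60 (y) x 33 mm; origin at centre of its underside
- screw_box: bystander: small cardboard box, 90 (x) x 70 (y) x 60 mm; origin at centre of its underside
- brush: bystander: glue brush 170 mm long lying along its x axis
- varnish_can: bystander: varnish can with yellow label, standing, 68 mm across, 100 mm tall; origin at centre of its underside
Things that resemble listed ones, but are neither listed nor needed, are in the scene too. Several things look just like the short_stand: the one meant starts farthest to the robot's left.

How it is judged:
By the outcome, as a careful person would: the job done as asked, in the order asked, and still so for the second after the job is handed in, with the robot touching nothing.
It also fails if it takes over 58 s, if anything falls off the work surface, if the arm or the gripper's body presses on something with over 40 N, if the wrist force passes 120 N, or if a joint passes its speed limit or range.

## Working session

There is one attempt and no reset: what is moved stays moved. The work goes in short steps, Python scripts to look and compute and a shell command to move; the robot and the scene stay as the last step left them, time stands still between calls to the robot, and variables do not carry over. Pictures are saved under pics/ and viewed, at most 10 in all, crops included, and the job is handed in when it is done.

```bash
mkdir -p pics; ls; cat > h.py <<'E'
import numpy as np, cv2, json
from cell import env
def grab(n,save=None):
    f=env.grab_frame(n)
    if save: cv2.imwrite('pics/'+save,f['color']); np.savez('pics/'+save+'.npz',**{k:np.array(v) for k,v in f.items()})
    return f
def load(s): return dict(np.load('pics/'+s+'.npz'))
def ray(f,u,v):
    K=np.array(f['mtx']);R=np.array(f['R']);t=np.array(f['t']).ravel()
    d=np.linalg.solve(K,[u,v,1.]); return -R.T@t, R.T@d
def onz(f,u,v,z):
    c,d=ray(f,u,v); return c+d*(z-c[2])/d[2]
def proj(f,X):
    p=np.array(f['R'])@np.array(X,float)+np.array(f['t']).ravel(); q=np.array(f['mtx'])@p; return q[:2]/q[2]
E
python3 - <<'E'
from h import *
for n in ['scene','top']:
    f=grab(n,n+'0.png'); R=np.array(f['R']); print(n,f['mtx'],-R.T@np.array(f['t']).ravel(),R[2])
print(env.get_state())
E
```

```text
pics
scene [[455.72761118   0.         281.73605346]
 [  0.         455.72761118 210.78433324]
 [  0.           0.           1.        ]] [1501.40123338  146.66648436 1014.03497978] [-0.71891878 -0.08256053 -0.69017356]
top [[397.40206223   0.         276.11442388]
 [  0.         397.40206223 213.37194041]
 [  0.           0.           1.        ]] [ 485.88319521   24.70923954 1025.27823073] [ 0.04374962  0.01971371 -0.99884801]
{'time': 0.1, 'joint_pos': array([-1.20359103e+00,  4.80730773e-01,  1.59680652e+00, -1.15865157e-06,
        1.06507930e+00, -4.66400364e-02]), 'joint_velocities': array([ 0.00047328, -0.00187921, -0.00188543,  0.00030483, -0.00152973,
       -0.00070623]), 'tau': array([-6.97832456e-04, -9.52257800e+01, -4.31040645e+01, -1.76095546e-04,
        5.33658007e-03, -7.03358012e-07]), 'eef_pos': array([ 261.25355892, -594.79739958,  230.76306378]), 'eef_rot': array([-5.05328070e-04,  9.78667598e-01,  2.05449437e-01, -8.22093627e-05]), 'contact_force': array([-0.38516541,  0.06958778, -0.35360473]), 'wrist_torque': array([-0.01336025,  0.04269278,  0.04177637]), 'finger_force': 0.0, 'gripper_width': 1.0001803034892875}
```

View pics/top0.png

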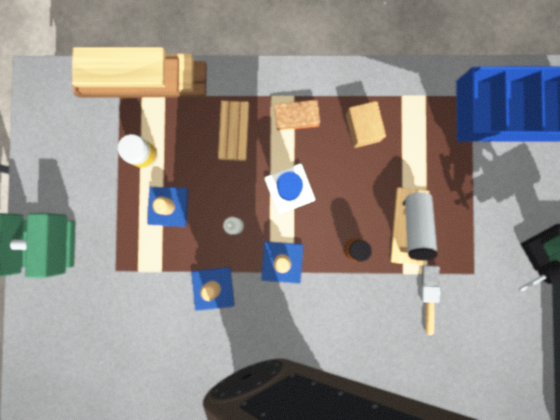

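View pics/scene0.png

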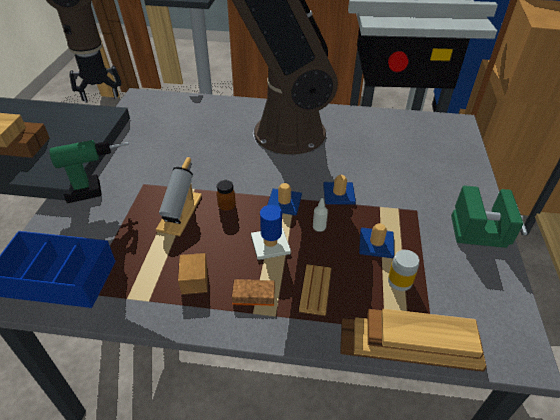

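The top view has x up and y left. The blue cup is at (289,185) on the white foot. The blue-footed stands are at (167,206), (213,289) and (282,263), and the leftmost of them, (167,206), is the target. The tumbler lies with its black base near the robot at (422,253) and its mouth at about (418,195). I'll enlarge these for finer readings.

```bash
python3 - <<'E'
from h import *
a=load('top0.png')['color'];b=load('scene0.png')['color']
def c(im,u,v,w,h,s): return cv2.resize(im[v:v+h,u:u+w],None,fx=s,fy=s,interpolation=cv2.INTER_CUBIC)
# tiles 400x300 : scale 5, 80x60 ; 
o=np.vstack([np.hstack([c(a,130,175,80,60,5),c(a,250,155,80,60,5)]),np.hstack([c(a,370,180,100,75,4)[:300],c(b,140,150,80,60,5)])])
cv2.imwrite('pics/crop1.png',o)
E
```

```text
(no output)
```

View pics/crop1.png

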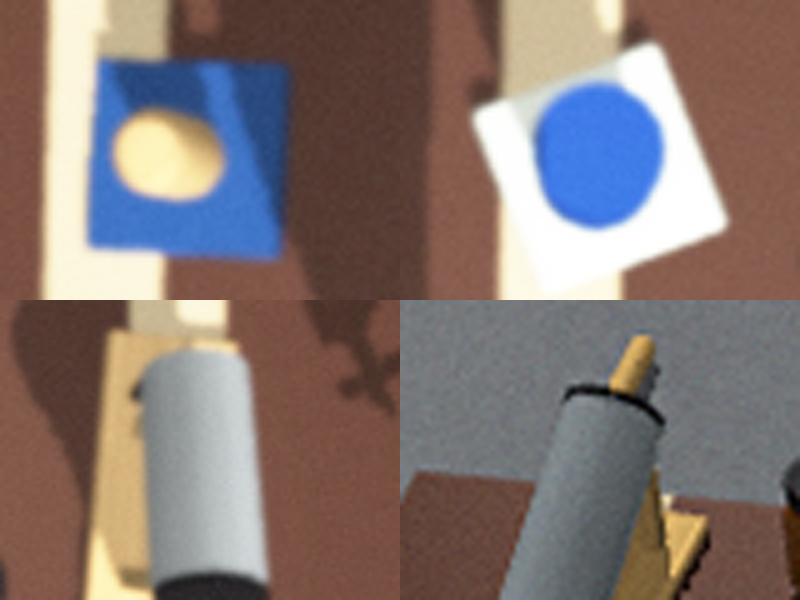

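The crops show the short foot's corners, the white foot's corners with the cup disc, and the tumbler's edges. Next I'll fit poses to these pixels.

```bash
python3 - <<'E'
from h import *
from scipy.optimize import least_squares
f=load('top0.png');g=load('scene0.png')
def px(P,o,s): return [((x+.5)/s-.5+o[0],(y+.5)/s-.5+o[1]) for x,y in P]
for nm,P,o in [('short',[(100,58),(291,62),(284,260),(88,247)],(130,175)),('tall',[(71,112),(260,41),(329,226),(148,296)],(250,155))]:
    W=np.array([onz(f,u,v,15) for u,v in px(P,o,5)])[:,:2]
    print(nm,W.round(0).tolist(),W.mean(0),[np.linalg.norm(W[i]-W[i-1]).round(1) for i in range(4)], np.linalg.norm(W[0]-W[2]),np.linalg.norm(W[1]-W[3]))
# short post top (z75) and its scene view check
print('short post tip',onz(f,*px([(175,150)],(130,175),5)[0],75))
# cup blob by colour, fit silhouette of known cylinder
def hull(c,ax,r,L):
    ax=np.array(ax);e=np.cross(ax,[0,1,0.3]);e/=np.linalg.norm(e);n=np.cross(ax,e)
    th=np.linspace(0,2*np.pi,60,endpoint=False)
    return np.array([c+k*L*ax+r*(np.cos(t)*e+np.sin(t)*n) for k in(0,1) for t in th])
def sil(F,X): return cv2.convexHull(np.array([proj(F,x) for x in X],np.float32))[:,0]
def mask(F,fn,roi):
    m=fn(F['color'].astype(int)).astype(np.uint8); k=np.zeros_like(m);k[roi[1]:roi[3],roi[0]:roi[2]]=1;m*=k
    n,l,s,_=cv2.connectedComponentsWithStats(m); i=1+s[1:,4].argmax(); return (l==i).astype(np.uint8),s[i]
b=lambda c:(c[...,0]>140)&(c[...,2]<110)
mt,s1=mask(f,b,(265,160,320,210)); ms,s2=mask(g,b,(255,195,290,245)); print('cupblob',s1,s2)
def rend(F,X):
    S=8;h=sil(F,X); m=np.zeros((420,560),np.uint8); cv2.fillConvexPoly(m,np.round(h*16).astype(np.int32),1,shift=4); return m
def mom(p): return p.mean(0)
def cent(h):
    M=cv2.moments(h.astype(np.float32)); return np.array([M['m10']/M['m00'],M['m01']/M['m00']])
def mc(m): M=cv2.moments(m,True); return np.array([M['m10']/M['m00'],M['m01']/M['m00']])
def res(p):
    X=hull(np.array([p[0],p[1],130.]),[0,0,-1],31,85); return cent(sil(f,X))-mc(mt)
r=least_squares(res,[465,10]);print('cup top-cam',r.x)
X=hull(np.array([*r.x,130.]),[0,0,-1],31,85); print('area',cv2.contourArea(sil(f,X)),mt.sum(),'scene cent',cent(sil(g,X)),mc(ms),cv2.contourArea(sil(g,X)),ms.sum())
# tumbler: grey mask + black; fit axis with IoU-like measured edge points in top cam
pts=px([(143,110),(147,160),(150,210),(153,260),(251,90),(255,140),(260,200),(265,260)],(370,180),4)
pts+= [px([(198,47)],(370,180),4)[0]]
def resT(p):
    yaw=p[2];d=np.array([np.cos(yaw)*np.cos(.4363),np.sin(yaw)*np.cos(.4363),-np.sin(.4363)])
    mid=np.array([p[0],p[1],85.]); h=sil(f,hull(mid-75*d,d,31,150)).reshape(-1,1,2)
    return [cv2.pointPolygonTest(h,(float(u),float(v)),True) for u,v in pts]
r=least_squares(resT,[455,-340,0.],diff_step=1e-3,x_scale=[10,10,.1]);print('tumbler',r.x,np.round(r.fun,1))
yaw=r.x[2];d=np.array([np.cos(yaw)*np.cos(.4363),np.sin(yaw)*np.cos(.4363),-np.sin(.4363)]);mid=np.array([*r.x[:2],85])
print('base',mid-75*d,'mouth',mid+75*d,'px base',proj(f,mid-75*d),'scene mid/base',proj(g,mid),proj(g,mid-75*d),proj(g,mid+75*d))
im=g['color'].copy(); 
for F,n in((f,'t'),(g,'s')):
    im=F['color'].copy()
    cv2.polylines(im,[np.round(sil(F,hull(mid-75*d,d,31,150))).astype(int)],True,(0,255,0))
    cv2.polylines(im,[np.round(sil(F,X)).astype(int)],True,(0,0,255))
    cv2.imwrite('pics/ov_%s.png'%n,im)
A=cv2.imread('pics/ov_t.png')[155:275,250:450];B=cv2.imread('pics/ov_s.png')[150:270,140:300]
cv2.imwrite('pics/ov.png',np.hstack([cv2.resize(A,None,fx=2.2,fy=2.2),cv2.resize(B,None,fx=2.2,fy=2.2)]))
E
```

```text
short [[598.0, 370.0], [597.0, 271.0], [495.0, 274.0], [501.0, 374.0]] [547.97996502 322.35855564] [np.float64(97.2), np.float64(98.6), np.float64(101.5), np.float64(101.0)] 141.34915667412594 140.29108723094373
tall [[623.0, 77.0], [660.0, -20.0], [565.0, -55.0], [529.0, 37.0]] [594.28600427   9.62931936] [np.float64(102.1), np.float64(103.2), np.float64(101.0), np.float64(98.7)] 143.94387232281716 142.47191940290335
short post tip [547.41770893 312.32415796  75.        ]
cupblob [277 172  25  28 546] [260 195  21  25 304]
cup top-cam [591.38892046  10.27804218]
area 649.995870180428 546 scene cent [270.42734912 222.80251778] [270.77960526 210.05592105] 714.6397217859048 304
tumbler [ 4.99925896e+02 -2.95685638e+02 -9.68755171e-02] [-0.   0.3  0.3  0.4  0.   0.2  0.3  0.4 -0. ]
base [ 432.27050226 -289.11090635  116.6941732 ] mouth [ 567.58128952 -302.26036991   53.3058268 ] px base [422.50789863 255.30089629] scene mid/base [176.03037589 192.69155805] [182.96222932 171.09519089] [168.83345999 215.11373416]
```

View pics/ov.png

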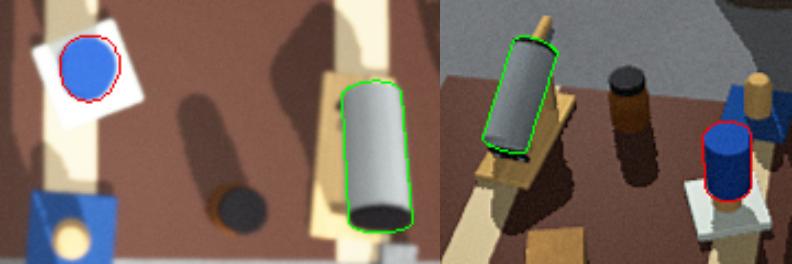

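The overlays fit in both views: cup at about (592,10), tall stand at (594,10), short stand at (548,322) with its post tip near 312–322, and tumbler base at (432,-289,117) with yaw -5.5°. I'll move towards the cup.

```bash
cat >> h.py <<'E'
from scipy.spatial.transform import Rotation
def togo(x,y,z):
    s=env.get_state();q=s['eef_rot'];R=Rotation.from_quat([q[1],q[2],q[3],q[0]]).as_matrix()
    print('t',round(s['time'],2),'pos',s['eef_pos'].round(1),'yaw',np.degrees(np.arctan2(R[1,0],R[0,0])).round(2),'tilt',R[:,2].round(4),'go cm',(R.T@(np.array([x,y,z])-s['eef_pos'])/10).round(2),'F',s['contact_force'].round(1),'w',round(float(s['gripper_width']),3),'j',s['joint_pos'].round(2))
E
python3 -m creep '1 4 -3 0 0;1 4.5 -3.5 0 0;1 4.5 -3.5 0 0;1 4.5 -3.5 0 0;1 4.5 -3.5 0 0;1 4.5 -3.5 0 0;1 4.5 -3.5 0 0;1 4.5 -3.5 0 0;1 4.5 -3.5 0 0;1 4.5 -3.5 0 0;1 4.5 -3.5 0 0;1 4 -3 0 0' 40
python3 -c "from h import *;togo(593,10,230)"
```

```text
time: 1.6
eef_pos: [582.4, -4.5, 231.1]
eef_rot: [-0.0, 0.979, 0.206, -0.0]
contact_force: [0.7, 0.8, 0.3]
gripper_width: 1.0
finger_force: 0.0
t 1.6 pos [582.4  -4.5 231.1] yaw 23.74 tilt [-3.e-04  1.e-04 -1.e+00] go cm [ 1.56 -0.9   0.11] F [0.7 0.8 0.3] w 1.0 j [-0.06  0.39  1.76  0.    1.    1.1 ]
```

```bash
python3 -m creep '1 1.56 -0.9 0 0;1 0 0 1 0;1 0 0 0 0' | head -2
python3 - <<'E'
from h import *
togo(593,10,90)
f=grab('wrist','w1.png'); print(f['mtx'],-np.array(f['R']).T@np.array(f['t']).ravel())
R=np.array(f['R']);t=np.array(f['t']).ravel();K=np.array(f['mtx'])
def pf(X):
    p=R@np.array(X,float)+t;th=np.arctan2(np.hypot(*p[:2]),p[2]);ph=np.arctan2(p[1],p[0]);return K[:2,2]+K[0,0]*th*np.array([np.cos(ph),np.sin(ph)])
im=f['color'].copy()
for c,z,r in((( 593,10),130,31),((593,10),45,31)):
    P=np.array([pf([c[0]+r*np.cos(a),c[1]+r*np.sin(a),z]) for a in np.linspace(0,6.28,40)])
    cv2.polylines(im,[np.round(P).astype(int)],True,(0,0,255))
cv2.imwrite('pics/w1o.png',im)
E
```

```text
time: 1.98
eef_pos: [591.1, 6.9, 220.1]
t 1.98 pos [591.1   6.9 220.1] yaw 23.67 tilt [-2.5e-03 -2.0e-04 -1.0e+00] go cm [ 0.33 -0.2  13.01] F [-0.   1.1  0.5] w 1.0 j [-0.04  0.41  1.75 -0.    0.99  1.12]
[[325.1922621    0.         274.95074675]
 [  0.         325.1922621  209.50218241]
 [  0.           0.           1.        ]] [666.99184945  40.30917264 363.10563418]
```

View pics/w1o.png

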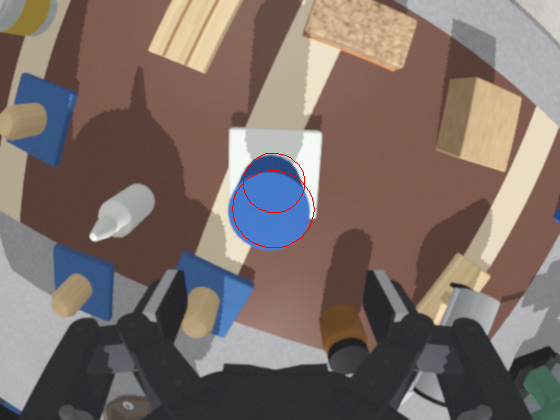

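The wrist view shows the cup disc, centred at about (271,209), within about 3 px (2 mm) of the prediction, well inside the open fingers. I'll descend around it.

```bash
python3 -m creep '1 0 -0.1 3 0;1 0 0 3 0;1 0 0 3 0;1 0 0 1 0;1 0 0 0 0;1 0 0 0 0;1 0 0 0 0' | head -0
python3 -c "from h import *;togo(592.5,11,90)"
```

```text
t 2.9 pos [592.6   8.7 122.4] yaw 23.71 tilt [ 1.6e-03 -1.0e-04 -1.0e+00] go cm [ 0.07 -0.21  3.24] F [0.2 0.2 0.1] w 0.999 j [-0.04  0.53  1.83 -0.    0.78  1.12]Exception ignored on flushing sys.stdout:
BrokenPipeError: [Errno 32] Broken pipe
```

```bash
python3 -m creep '1 0.05 -0.2 1 0;1 0 0 1.2 0;1 0 0 1 0;1 0 0 0 0;1 0 0 0 0;0 0 0 0 0;-1 0 0 0 0;-1 0 0 0 0;-1 0 0 0 0;-1 0 0 0 0;-1 0 0 0 0;-1 0 0 0 0' 40
python3 -c "from h import *;togo(592.5,11,90)"
```

```text
time: 4.4
eef_pos: [592.0, 10.8, 89.8]
eef_rot: [0.0, 0.979, 0.205, 0.0]
contact_force: [-1.1, -0.8, 6.7]
gripper_width: 0.708
finger_force: 42.0
t 4.4 pos [592.   10.8  89.8] yaw 23.71 tilt [ 9.e-04 -0.e+00 -1.e+00] go cm [ 0.05 -0.   -0.02] F [-1.1 -0.8  6.7] w 0.708 j [-0.03  0.57  1.85 -0.    0.71  1.12]
```

```bash
python3 -m creep '-1 0 0 -1 0;-1 0 0 -2 0;-1 0 0 -3 0;-1 0 0 -3 0;-1 0 0 -2 0;-1 0.8 -3 0 0;-1 1.2 -4.5 0 0;-1 1.2 -4.5 0 0;-1 1.3 -4.5 0 0;-1 1.2 -4.5 0 0;-1 1.2 -4.5 0 0;-1 1.1 -3 0 0' 40
python3 -m creep '-1 0.4 -1.6 0 0;-1 0 0 0 0;-1 0 0 0 0' 40 >/dev/null
python3 - <<'E'
from h import *
togo(548,322,60)
g=grab('scene','s2.png')['color']; a=grab('top','t2.png')['color']; w=grab('wrist','w2.png')['color']
o=np.hstack([cv2.resize(g[160:280,320:440],(400,400)),cv2.resize(a[150:250,110:210],(400,400))])
cv2.imwrite('pics/c2.png',o)
E
```

```text
time: 5.9
eef_pos: [549.7, 305.9, 199.9]
eef_rot: [-0.0, 0.979, 0.206, 0.0]
contact_force: [0.0, -0.1, -1.5]
gripper_width: 0.709
finger_force: 43.5
t 6.28 pos [547.6 319.2 199.4] yaw 23.68 tilt [-2.e-04 -4.e-04 -1.e+00] go cm [ 0.15 -0.24 13.94] F [ 0.3  0.5 -0.2] w 0.712 j [ 0.48  0.49  1.67 -0.    0.98  1.64]
```

View pics/c2.png

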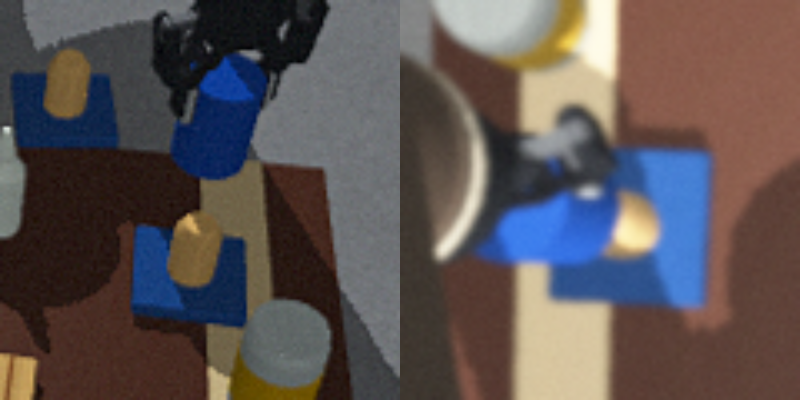

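The cup is held over the correct stand: in the left view, post at about (195,250) and cup at (215,115). I'll check the post position and cup tilt numerically.

```bash
python3 - <<'E'
from h import *
f=load('top0.png');g=load('scene0.png')
def ov(F,im,items):
    for c,ax,r,L,col in items:
        P=[]
        for k in(0,L):
            for a in np.linspace(0,6.28,40): P.append(proj(F,[c[0]+r*np.cos(a),c[1]+r*np.sin(a),c[2]+k]))
        P=np.array(P,np.float32)*1
        yield cv2.convexHull(P)[:,0],col
def crop(F,im,u,v,w,s,items):
    c=cv2.resize(im[v:v+w,u:u+w],None,fx=s,fy=s,interpolation=cv2.INTER_CUBIC)
    for h,col in ov(F,im,items): cv2.polylines(c,[np.round((h-[u,v]+.5)*s).astype(int)],True,col,1)
    return c
s2=load('s2.png');p=env.get_state()['eef_pos']
post=((548,322,15),0,21,48,(0,0,255)); tip=((548,322,75),0,14,0.,(0,0,255)); cup=((p[0],p[1],p[2]-45),0,31,85,(0,255,0))
o=np.hstack([crop(f,f['color'],135,175,66,6,[post,tip]),crop(s2,s2['color'],345,170,66,6,[cup,post,tip])])
cv2.imwrite('pics/c3.png',o)
E
```

```text
(no output)
```

View pics/c3.png

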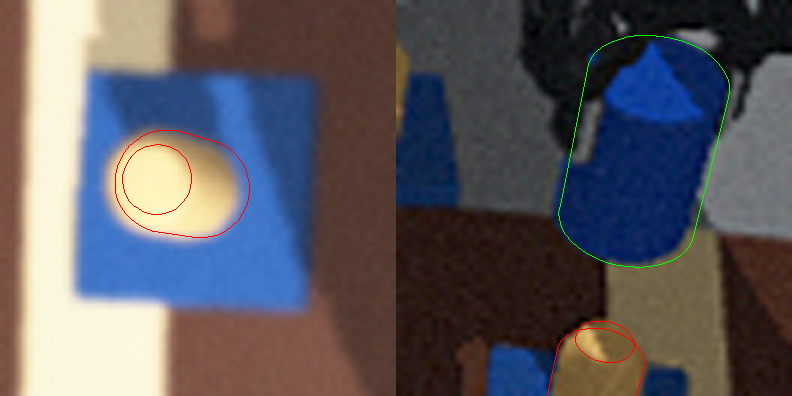

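Model and image agree to within about 3 mm, against a clearance of 7 mm. I'll align on (548,322.5) and lower.

```bash
python3 -m creep '-1 0.15 -0.28 0 0;-1 0 0 2 0;-1 0 0 2.5 0;-1 0 0 2.5 0;-1 0 0 1.5 0;-1 0 0 1 0;-1 0 0 1 0;-1 0 0 0.8 0;-1 0 0 0 0;-1 0 0 0 0' 40
python3 -c "from h import *;togo(548,322.5,60)"
```

```text
time: 7.68
eef_pos: [548.1, 323.5, 86.7]
eef_rot: [-0.0, 0.979, 0.205, 0.0]
contact_force: [-0.1, 0.8, -0.4]
gripper_width: 0.709
finger_force: 43.5
t 7.67 pos [548.1 323.5  86.7] yaw 23.71 tilt [ 5.e-04  2.e-04 -1.e+00] go cm [-0.05  0.09  2.67] F [-0.1  0.8 -0.4] w 0.709 j [ 0.49  0.63  1.75 -0.    0.77  1.64]
```

```bash
python3 -m creep '-1 0 0.05 1 0;-1 0 0 1 0;-1 0 0 0.4 0;-1 0 0 0.2 0;-1 0 0 0 0;-1 0 0 0 0'

```

```text
time: 8.43
eef_pos: [548.0, 322.9, 60.4]
eef_rot: [-0.0, 0.979, 0.205, 0.0]
contact_force: [-0.1, -0.8, 0.4]
gripper_width: 0.709
finger_force: 43.3
```

```bash
python3 -m creep '-1 0 0 0.1 0;-1 0 0 0 0;-1 0 0 0.1 0;-1 0 0 0 0'|sed -n '2p;4p'
python3 -m creep '-1 0 0 0.1 0;-1 0 0 0 0'|sed -n '2p;4p'
```

```text
eef_pos: [549.3, 323.1, 59.5]
contact_force: [1.2, -3.1, 13.3]
eef_pos: [549.8, 323.1, 59.3]
contact_force: [0.6, -6.5, 24.5]
```

The rim contacts the foot at the expected height. Releasing and rising.

```bash
python3 -m creep '-1 0 0 -0.15 0;-1 0 0 0 0;0.6 0 0 0 0;1 0 0 0 0;1 0 0 0 0;1 0 0 0 0;1 0 0 0 0;1 0 0 -2 0;1 0 0 -4 0;1 0 0 -4 0;1 0 0 -4 0;1 0 0 -2 0'
python3 - <<'E'
from h import *
s=grab('scene','s3.png'); togo(455,-291,190)
def crop(F,im,u,v,w,sc,items):
    c=cv2.resize(im[v:v+w,u:u+w],None,fx=sc,fy=sc,interpolation=cv2.INTER_CUBIC)
    for b,r,L in items:
        P=np.array([proj(F,[b[0]+r*np.cos(a),b[1]+r*np.sin(a),b[2]+k]) for k in(0,L) for a in np.linspace(0,6.28,40)],np.float32)
        cv2.polylines(c,[np.round((cv2.convexHull(P)[:,0]-[u,v]+.5)*sc).astype(int)],True,(0,255,0),1)
    return c
w=load('w2.png')
cv2.imwrite('pics/c4.png',crop(s,s['color'],345,190,80,5,[((548,322.5,15),31,85)]))
E
```

```text
time: 10.68
eef_pos: [548.8, 323.4, 222.9]
eef_rot: [-0.001, 0.979, 0.205, 0.002]
contact_force: [0.3, 0.3, -0.2]
gripper_width: 0.997
finger_force: 0.0
t 10.72 pos [549.5 323.7 224.7] yaw 23.71 tilt [ 0.0054  0.0029 -1.    ] go cm [-33.39  52.48   3.24] F [1.6 0.5 2.6] w 1.0 j [0.48 0.47 1.64 0.   1.03 1.64]
```

View pics/c4.png

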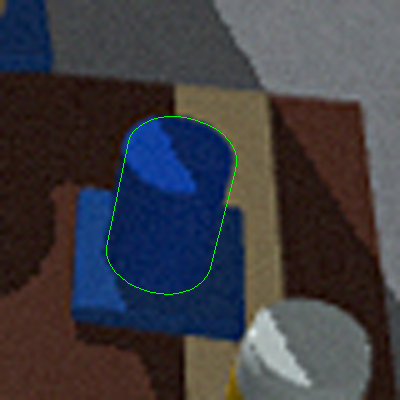

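The cup is seated on the blue foot and matches the model outline. Next is the tumbler: travel there, turn 29.2°, and open around it 20 mm from its base. I'll use a light grip so it can swing mouth-down.

```bash
python3 -m creep '1 -2 3 0 0;1 -2.8 4.4 0 0;1 -2.9 4.5 0 0;1 -2.9 4.5 0 0;1 -2.9 4.5 0 0;1 -2.9 4.5 0 0;1 -2.9 4.5 0 0;1 -2.9 4.5 0 0;1 -2.9 4.5 0 0;1 -2.9 4.5 0 0;1 -2.8 4.4 0 0;1 -2 3 0 0' 20 >/dev/null
python3 -m creep '1 0 0 0 9.7;1 0 0 0 9.7;1 0 0 0 9.8;1 0 0 0 0;1 0 0 0 0' 20 >/dev/null
python3 -c "from h import *;togo(450.3,-291,89)"
```

```text
t 12.85 pos [ 452.  -274.1  219.2] yaw -5.25 tilt [ 3.e-04 -3.e-04 -1.e+00] go cm [-0.02  1.7  13.02] F [-0.2 -0.1 -0.2] w 1.0 j [-0.6   0.33  1.89 -0.    0.93  1.06]
```

```bash
python3 -m creep '1 0 1.7 2 0.2;1 0 0 3 0;1 0 0 3 0;1 0 0 2 0;1 0 0 1 0;1 0 0 1 0;1 0 0 1 0;1 0 0 0 0;1 0 0 0 0' 20
python3 -c "from h import *;togo(450.3,-291,89)"
```

```text
time: 13.98
eef_pos: [450.5, -291.1, 89.1]
eef_rot: [0.0, 0.999, -0.05, 0.0]
contact_force: [0.3, 0.9, -0.2]
gripper_width: 1.001
finger_force: 0.0
t 13.97 pos [ 450.5 -291.1   89.1] yaw -5.68 tilt [ 3.e-04 -2.e-04 -1.e+00] go cm [-0.02 -0.01  0.01] F [ 0.3  0.9 -0.2] w 1.001 j [-0.63  0.52  1.98 -0.    0.64  1.04]
```

Clear. Close lightly and lift slowly.

```bash
python3 -m creep '0.2 0 0 0 0;-1 0 0 0 0;-1 0 0 0 0;-1 0 0 0 0;-1 0 0 0 0;-1 0 0 0 0' 20
python3 -m creep '-1 0 0 -0.5 0;-1 0 0 -1 0;-1 0 0 -1 0;-1 0 0 -1 0;-1 0 0 -0.5 0;-1 0 0 0 0;-1 0 0 0 0' 20
python3 - <<'E'
from h import *
togo(450,-291,230); grab('scene','s5.png')
E
```

```text
time: 14.72
eef_pos: [450.6, -290.8, 89.4]
eef_rot: [-0.0, 0.999, -0.05, 0.0]
contact_force: [-0.1, 4.8, 8.3]
gripper_width: 0.731
finger_force: 19.9
time: 15.6
eef_pos: [450.2, -290.9, 128.6]
eef_rot: [-0.0, 0.999, -0.05, -0.0]
contact_force: [0.4, -0.4, -2.2]
gripper_width: 0.735
finger_force: 22.6
t 15.6 pos [ 450.2 -290.9  128.6] yaw -5.69 tilt [-3.e-04  2.e-04 -1.e+00] go cm [-2.000e-02  1.000e-02 -1.014e+01] F [ 0.4 -0.4 -2.2] w 0.735 j [-0.63  0.46  1.96 -0.    0.73  1.04]
```

```bash
python3 -m creep '-1 0 0 -1 0;-1 0 0 -2 0;-1 0 0 -2.5 0;-1 0 0 -2.5 0;-1 0 0 -2.5 0;-1 0 0 -2 0;-1 0 0 -1 0;-1 0 0 0 0;-1 0 0 0 0;-1 0 0 0 0' 20
python3 - <<'E'
from h import *
togo(450,-291,230); s=grab('scene','s6.png')['color'];a=grab('top','t6.png')['color']
cv2.imwrite('pics/c6.png',np.hstack([cv2.resize(s[80:240,110:270],(400,400)),cv2.resize(a[150:310,350:510],(400,400))]))
E
```

```text
time: 16.9
eef_pos: [450.0, -290.8, 263.0]
eef_rot: [-0.0, 0.999, -0.05, -0.001]
contact_force: [-0.0, -0.4, -3.2]
gripper_width: 0.726
finger_force: 22.8
t 16.9 pos [ 450.  -290.8  263. ] yaw -5.69 tilt [-1.1e-03  8.0e-04 -1.0e+00] go cm [0.01 0.02 3.3 ] F [-0.  -0.4 -3.2] w 0.726 j [-0.63  0.29  1.82 -0.    1.04  1.04]
```

View pics/c6.png

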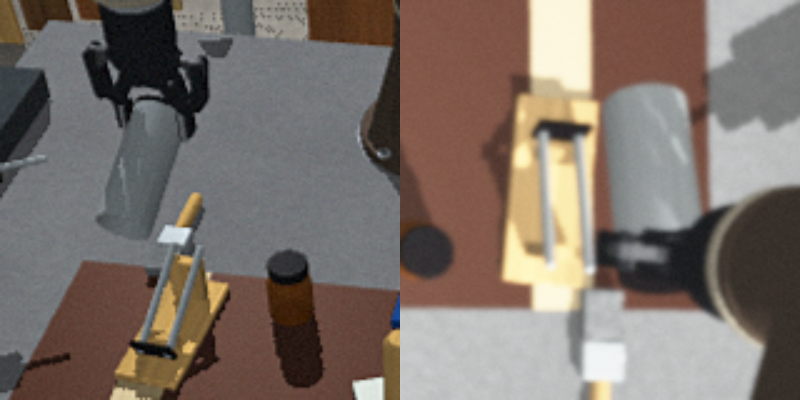

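The tumbler is held clear of the cradle and still tilted, with its mouth end at the upper right of the top view (645,85) and its black foot in the fingers. It did not swing down under gravity, so I'll fit its actual tilt.

```bash
cat >> h.py <<'E'
from scipy.optimize import least_squares
def cyl(c,ax,r=31,L=150):
    e=np.cross(ax,[0,1,0.3]);e/=np.linalg.norm(e);n=np.cross(ax,e)
    return np.array([c+k*L*ax+r*(np.cos(t)*e+np.sin(t)*n) for k in(0,1) for t in np.linspace(0,2*np.pi,60,endpoint=False)])
def sil(F,X): return cv2.convexHull(np.array([proj(F,x) for x in X],np.float32))
def fit(pts,G,p0=(20,.43,-.099)):
    # pts: list of (frame,u,v); params s, tilt below horizontal, yaw ; axis through G plus lateral offset
    def ax(p): return np.array([np.cos(p[2])*np.cos(p[1]),np.sin(p[2])*np.cos(p[1]),-np.sin(p[1])])
    def res(p):
        d=ax(p);c=G-p[0]*d+np.array([-np.sin(p[2]),np.cos(p[2]),0])*0
        return [cv2.pointPolygonTest(sil(F,cyl(c,d)),(float(u),float(v)),True) for F,u,v in pts]
    r=least_squares(res,p0,diff_step=1e-3,x_scale=[10,.1,.1],loss='soft_l1');return r.x,np.round(r.fun,1)
E
python3 - <<'E'
from h import *
a=load('t6.png');g=load('s6.png')
P=[(a,350+(x-400)/2.5-.3,150+y/2.5-.3) for x,y in[(605,125),(613,190),(686,110),(700,200),(645,83)]]
P+=[(g,110+x/2.5-.3,80+y/2.5-.3) for x,y in[(123,140),(107,195),(178,165),(160,225),(130,238)]]
G=env.get_state()['eef_pos']+[0,0,19]
for t0 in(.2,.45,.9):
    x,r=fit(P,G,(20,t0,-.099)); print(x[0],np.degrees(x[1:]),r)
print(env.get_state()['wrist_torque'])
E
```

```text
19.132305773076006 [26.88377339 -5.06732135] [ 1.1  1.4 -0.1  0.2 -0.1  0.2  0.9 -1.4 -1.5  0.1]
19.148978483462017 [26.86302299 -5.05394308] [ 1.1  1.4 -0.1  0.2 -0.1  0.2  0.9 -1.4 -1.5  0.1]
19.152542976190325 [26.85687624 -5.0515947 ] [ 1.1  1.4 -0.1  0.2 -0.1  0.2  0.9 -1.4 -1.5  0.1]
[0.02909476 0.09377146 0.01092636]
```

The tilt is about 27°, held by friction with the grip 19 mm from the base. I can only turn about the vertical, so I'll use the fixed tall post. Catch the lower rim just inside the mouth on the post tip, swing the hand forward and up around that contact to stand the tumbler upright, then lower it.

```bash
python3 -m creep '-1 -0.2 -2 0 0;-1 -0.4 -4 0 0;-1 -0.4 -4.5 0 0;-1 -0.4 -4.5 0 0;-1 -0.4 -4.5 0 0;-1 -0.4 -4.5 0 0;-1 -0.3 -4 0 0;-1 -0.2 -2.2 0 0;-1 0 -1 0 0;-1 0 0 0 0;-1 0 0 0 0' 20 >/dev/null
python3 -m creep '-1 0 0 1.5 0;-1 0 0 2.5 0;-1 0 0 2 0;-1 0 0 1 0;-1 0 0 0 0;-1 0 0 0 0' 20
python3 - <<'E'
from h import *
togo(454,23.4,170); grab('scene','s7.png');grab('top','t7.png')
E
```

```text
time: 19.12
eef_pos: [454.9, 21.9, 194.4]
eef_rot: [-0.0, 0.999, -0.05, 0.0]
contact_force: [-0.2, 0.2, -2.1]
gripper_width: 0.731
finger_force: 23.0
t 19.12 pos [454.9  21.9 194.4] yaw -5.71 tilt [ 9.e-04 -0.e+00 -1.e+00] go cm [-0.11 -0.14  2.44] F [-0.2  0.2 -2.1] w 0.731 j [-0.02  0.26  2.07  0.    0.81  1.65]
```

```bash
cat >> h.py <<'E'
def tiltscan(names,G,yaw=-.098,s=19,rng=range(10,100,2)):
    out=[]
    E={}
    for n in names:
        F=load(n);k=cv2.GaussianBlur(F['color'],(3,3),0).astype(np.float32)
        gx=cv2.Sobel(k,cv2.CV_32F,1,0);gy=cv2.Sobel(k,cv2.CV_32F,0,1);E[n]=(F,np.minimum(np.sqrt((gx**2+gy**2).sum(2)),150))
    for T in rng:
        t=np.radians(T);d=np.array([np.cos(yaw)*np.cos(t),np.sin(yaw)*np.cos(t),-np.sin(t)]);sc=[]
        for n,(F,g) in E.items():
            h=sil(F,cyl(G-s*d,d))[:,0];q=np.vstack([np.linspace(h[i-1],h[i],20) for i in range(len(h))])
            st=np.r_[0,np.cumsum(np.linalg.norm(np.diff(q,axis=0),axis=1))];u=np.linspace(0,st[-1],200)
            q=np.c_[np.interp(u,st,q[:,0]),np.interp(u,st,q[:,1])].astype(np.float32)
            sc.append(cv2.remap(g,q[:,0].reshape(-1,1),q[:,1].reshape(-1,1),1).mean())
        out.append((round(float(np.mean(sc)),1),T,[round(float(x)) for x in sc]))
    return sorted(out,reverse=True)[:5]
E
python3 - <<'E'
from h import *
print(tiltscan(['s6.png','t6.png'],np.array([450,-290.8,282])))
print(tiltscan(['s7.png','t7.png'],env.get_state()['eef_pos']+[0,0,19]))
E
```

```text
[(134.3, 26, [129, 139]), (132.8, 28, [126, 140]), (131.2, 24, [128, 135]), (124.4, 30, [117, 132]), (117.5, 22, [118, 117])]
[(90.8, 28, [118, 64]), (90.4, 26, [118, 63]), (89.3, 30, [117, 61]), (88.8, 24, [118, 60]), (86.3, 22, [117, 56])]
```

```bash
python3 -m creep '-1 0 -0.14 1.2 0;-1 0 0 1.2 0;-1 0 0 0 0;-1 0 0 0 0;-1 0.5 0 0 0;-1 0.3 0 0 0;-1 0 0 0 0;-1 0 0 0 0' 20
python3 -m creep '-1 0.3 0 0 0;-1 0.2 0 0 0;-1 0 0 0 0;-1 0 0 0 0' 20|sed -n '2p;4p'
```

```text
time: 20.23
eef_pos: [462.4, 22.7, 169.8]
eef_rot: [0.0, 0.999, -0.05, -0.0]
contact_force: [-0.5, 0.3, -1.9]
gripper_width: 0.731
finger_force: 23.0
eef_pos: [467.4, 22.2, 169.8]
contact_force: [0.6, 0.3, -1.6]
```

Near contact as predicted. Now arc the hand around the contact point in stages.

```bash
python3 -m creep '-1 0.5 0 -0.3 0;-1 0.5 0 -0.4 0;-1 0.5 0 -0.5 0;-1 0.6 0 -0.5 0;-1 0.6 0 -0.5 0;-1 0 0 0 0' 20|sed -n '2p;4,6p'
python3 - <<'E'
from h import *
grab('scene','s8.png');togo(593.5,10,200);print(tiltscan(['s8.png'],env.get_state()['eef_pos']+[0,0,19]))
E
```

```text
eef_pos: [495.3, 19.5, 192.2]
contact_force: [-1.2, 0.3, -2.8]
gripper_width: 0.73
finger_force: 24.9
t 21.52 pos [494.8  19.5 191.9] yaw -5.7 tilt [ 7.e-04 -0.e+00 -1.e+00] go cm [ 9.92 -0.03 -0.8 ] F [-1.  -0.2 -2.5] w 0.731 j [-0.02  0.31  1.99  0.    0.84  1.65]
[(126.0, 38, [126]), (125.5, 40, [126]), (125.4, 36, [125]), (124.0, 42, [124]), (123.6, 34, [124])]
```

It's rotating, with tilt now about 40°. Continue.

```bash
python3 -m creep '-1 0.7 0 -0.45 0;-1 0.7 0 -0.45 0;-1 0.75 0 -0.35 0;-1 0.75 0 -0.35 0;-1 0.8 0 -0.25 0;-1 0.8 0 -0.25 0;-1 0 0 0 0' 20|sed -n '2p;4,6p'
python3 - <<'E'
from h import *
grab('scene','s9.png');togo(593.5,10,200);print(tiltscan(['s9.png'],env.get_state()['eef_pos']+[0,0,19]))
E
```

```text
eef_pos: [539.9, 15.0, 212.9]
contact_force: [-1.4, -0.1, -1.8]
gripper_width: 0.731
finger_force: 25.6
t 22.45 pos [539.4  15.1 212.7] yaw -5.69 tilt [ 2.e-04 -0.e+00 -1.e+00] go cm [ 5.43 -0.03  1.28] F [-0.5 -0.  -1.9] w 0.729 j [-0.03  0.35  1.87 -0.    0.92  1.64]
[(129.5, 62, [129]), (128.5, 60, [129]), (128.4, 64, [128]), (125.9, 58, [126]), (124.8, 66, [125])]
```

```bash
python3 -m creep '-1 0.8 0 -0.2 0;-1 0.8 0 -0.15 0;-1 0.8 0 -0.1 0;-1 0.8 0 -0.05 0;-1 0.8 0 0 0;-1 0.8 0 0.05 0;-1 0.8 0 0.1 0;-1 0.6 0 0.1 0;-1 0 0 0 0;-1 0 0 0 0' 20|sed -n '2p;4,6p'
python3 - <<'E'
from h import *
grab('scene','s10.png');grab('top','t10.png');togo(593.5,10,200);print(tiltscan(['s10.png','t10.png'],env.get_state()['eef_pos']+[0,0,19],rng=range(70,106,2)),tiltscan(['s10.png'],env.get_state()['eef_pos']+[0,0,19],rng=range(70,106,2)))
E
```

```text
eef_pos: [600.7, 9.0, 215.2]
contact_force: [0.1, 0.7, -2.4]
gripper_width: 0.732
finger_force: 25.2
t 23.8 pos [600.6   9.  215.3] yaw -5.69 tilt [-1.e-04  0.e+00 -1.e+00] go cm [-0.72 -0.03  1.53] F [-0.3  0.5 -3.4] w 0.729 j [-0.04  0.43  1.73 -0.    0.98  1.63]
[(94.8, 88, [116, 74]), (91.8, 86, [109, 75]), (88.1, 84, [104, 72]), (87.5, 90, [120, 55]), (87.0, 82, [101, 73])] [(120.4, 90, [120]), (116.2, 92, [116]), (115.7, 88, [116]), (108.5, 86, [109]), (104.4, 84, [104])]
```

Nearly upright (about 89°). Centre over the post and lower in stages.

```bash
python3 -m creep '-1 -0.3 0 0 0;-1 -0.35 0 0.3 0;-1 0 0 1 0;-1 0 0 1 0;-1 0 0 1 0;-1 0 0 1 0;-1 0 0 0 0;-1 0 0 0 0' 20|sed -n '2p;4,6p'
python3 - <<'E'
from h import *
s=grab('scene','s11.png');grab('top','t11.png');togo(593.5,10,127);G=env.get_state()['eef_pos']+[0,0,19]
print(tiltscan(['s11.png'],G,rng=range(80,100,1)))
u,v=250,185;c=cv2.resize(s['color'][170:270,220:320],None,fx=6,fy=6,interpolation=cv2.INTER_CUBIC)
d=np.array([0,0,-1.]);h=sil(s,cyl(G-19*d,d))[:,0];cv2.polylines(c,[np.round((h-[220,170]+.5)*6).astype(int)],True,(0,255,0),1)
cv2.imwrite('pics/c11.png',c)
E
```

```text
eef_pos: [594.5, 9.6, 172.4]
contact_force: [0.2, 0.9, -2.7]
gripper_width: 0.731
finger_force: 25.2
t 24.9 pos [594.7   9.6 172.7] yaw -5.69 tilt [ 7.e-04 -0.e+00 -1.e+00] go cm [-0.12 -0.03  4.57] F [ 0.3 -0.1 -2.5] w 0.729 j [-0.03  0.47  1.79  0.    0.89  1.64]
[(122.9, 90, [123]), (122.7, 89, [123]), (121.1, 88, [121]), (120.5, 91, [121]), (118.1, 87, [118])]
```

No side contact, and upright to about 1°. Lower the rest of the way, then feel for the foot.

```bash
python3 -m creep '-1 -0.1 0 1 0;-1 0 0 1 0;-1 0 0 1 0;-1 0 0 0.8 0;-1 0 0 0.3 0;-1 0 0 0 0;-1 0 0 0 0' 20|sed -n '2p;4p'
python3 -m creep '-1 0 0 0.2 0;-1 0 0 0 0;-1 0 0 0.1 0;-1 0 0 0 0' 20|sed -n '2p;4p'
```

```text
eef_pos: [593.6, 9.7, 131.6]
contact_force: [-0.2, 0.2, -2.6]
eef_pos: [593.8, 9.7, 128.7]
contact_force: [1.5, 0.0, 3.1]
```

```bash
python3 -m creep '-1 0 0 0.1 0;-1 0 0 0 0;-1 0 0 0 0' 20|sed -n '2p;4p'
python3 -m creep '-1 0 0 0.1 0;-1 0 0 0 0;-1 0 0 0 0' 20|sed -n '2p;4p'
```

```text
eef_pos: [594.7, 9.6, 128.4]
contact_force: [0.3, -0.8, 12.0]
eef_pos: [595.5, 9.6, 128.1]
contact_force: [2.3, 0.5, 19.2]
```

```bash
python3 -m creep '-1 0 0 -0.15 0;-1 0 0 0 0;0.6 0 0 0 0;1 0 0 0 0;1 0 0 0 0;1 0 0 0 0;1 0 0 -1.5 0;1 0 0 -3 0;1 0 0 -4 0;1 0 0 -4 0;1 0 0 -4 0;1 0 0 0 0' 20|sed -n '1,2p;4,6p'
python3 - <<'E'
from h import *
s=grab('scene','s12.png');a=grab('top','t12.png');togo(593.5,10,300)
c=cv2.resize(s['color'][130:310,140:440],None,fx=2.6,fy=2.6,interpolation=cv2.INTER_CUBIC)
d=np.array([0,0,-1.])
for b,L in(((593.5,10,165.),150),((548,322.5,100.),85)):
    h=sil(s,cyl(np.array(b),d,31,L))[:,0];cv2.polylines(c,[np.round((h-[140,130]+.5)*2.6).astype(int)],True,(0,255,0),1)
cv2.imwrite('pics/c12.png',c)
E
```

```text
time: 28.52
eef_pos: [595.0, 9.6, 297.1]
contact_force: [-0.6, 0.3, -0.1]
gripper_width: 0.998
finger_force: 0.0
t 28.62 pos [593.3   9.7 293.5] yaw -5.69 tilt [ 0.0012 -0.     -1.    ] go cm [ 0.01 -0.03 -0.65] F [-0.3  0.2 -0.5] w 0.997 j [-0.03  0.34  1.66  0.    1.14  1.64]
```

View pics/c12.png

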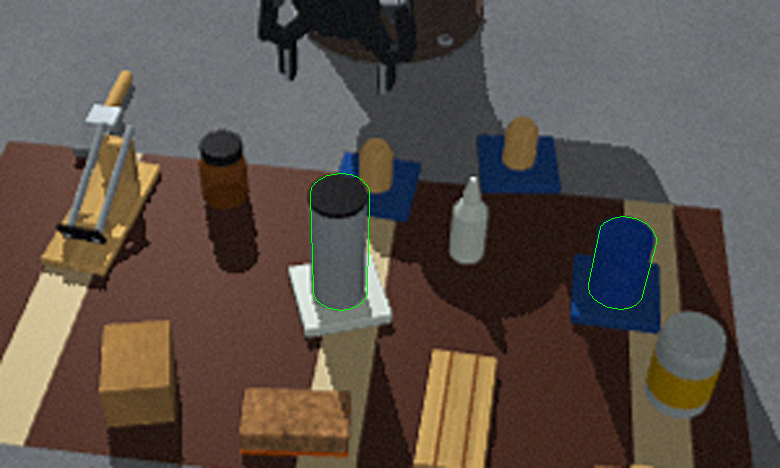

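The picture shows the tumbler (340,240) and the cup (622,262) both inverted, seated and matching the model outlines. The bystanders are undisturbed and the gripper is clear. Handing in.

```bash
python3 -c "from cell import env;print(env.close_job())"
```

```text
the job is handed in; nothing more can be done
None
```

The job is handed in at about 29 s of the 58 s allowed: the blue cup sits upside down on the short post with the blue foot and the tumbler upside down over the tall post, both checked in a final picture with the other things in place; the tumbler stayed tilted in the fingers, so I tipped it upright by catching its rim on the tall post before lowering it.

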